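# Ease the press-fitted rear cover off a microscope lamphouse with a nylon wedge

## Robot

A 7-joint arm with a two-finger parallel gripper is mounted at the origin on the work surface. World frame = base frame: x ahead of the robot, y to its left, z up, the work surface at z = 0. Lengths are in m, angles in rad, forces in N, time in s.
With the tool pointing down it reaches from about 0.4 to 0.85 m from the base axis. Payload 10.4 kg.
Tool frame: the origin (TCP) lies midway between the tips of the shut fingers; the grasp point (between the pads) lies 19 mm behind it (manip.hold_point_z is the distance from the TCP to the grasp point, in m); z points along the fingers, y is the line along which they close (so a half turn about z gives the same grasp; the last joint's range is limited). The gripper opens to 85 mm and grips with 20 to 120 N. Pads are 22 mm wide; open, the fingers measure 114 mm over their backs; the gripper's body (76 mm by 85 mm) begins 54 mm behind the grasp point. The pads swing forward as they close: fully open they stand 13 mm farther back than shut.
Start: joints at [1.3, 0.332, -0.065, 1.46, 0.022, 1.35, -0.088], TCP at [0.153, -0.606, 0.205] pointing down, gripper open.
Joint ranges: [-2.6, 2.6], [-0.5, 2.12], [-1.47, 1.34], [0.16, 2.42], [-1.27, 4.41], [0.06, 2.06], [-2.6, 2.6]. Speed limits (rad/s): [2.22, 2.22, 2.79, 2.79, 3.14, 3.14, 3.14].

## Interface

Orientations are given as a unit quaternion [x, y, z, w].
In Python, from workcell import manip, eyes, job gives the robot as it stands.
- The arm moves only by the shell command python3 -m crank 'ROWS' [FORCE]. ROWS is JSON, a list that holds one entry, the list of rows, each a list of 7 numbers: the finger opening in cm, from 0 to 8.54, then the shift along the world's x, y, z in cm, then the turn, a rotation vector about the world's x, y, z in degrees. In form: [[[hand, x, y, z, ax, ay, az], ...]]. A call has 1 to 20 rows; each row shifts and turns the commanded pose from where the row before left it; what a row does not reach is not made up. A row lasts 1/8 s, in which the tool goes at most 62.5 mm and 10.7 degrees, less where a joint would pass 70% of its speed; a pose out of reach is approached as far as the arm can. A call with a gripper value outside its range is refused whole. The fingers move at their own pace and stop on an object; FORCE is the grip in N (left out, the last holds). Time passes only in rows, so rows that do not move let the fingers close. It gives the time, the measured TCP pose, the force, the opening and the grip force at its end, in the units of the state.
- manip.get_obs(): the state, without advancing time (a new reading comes with each control period).
- eyes.camera(name): name is "scene" or "top" or "wrist"; returns (picture, depth): 480x640x3 uint8, red, green, blue; 480x640 float32, m along the optical axis (not along the pixel's ray), 0 where there is no reading.
- eyes.camera_params(name): a dict with "fx", "fy", "cx", "cy" (pixels), "world_from_camera" (4x4, takes a point from camera to world coordinates); the wrist camera has in their place "hand_eye" (4x4, takes a point from camera to tool coordinates, whose origin is the TCP and whose axes are the flange's). Camera axes: x right, y down, z forward; pixel columns grow to the right and rows downward; lengths in m; the calibration is good to about 2 mm. A picture is of the moment at which its call begins: read the wrist's pose just before it. camera_params takes no time and is no camera call.
- job.hand_in(): hands the job in; it is judged then, once.
The state is a dict: "clock": time; "joint_pos": joint angles; "joint_velocities": joint speeds; "tau": joint torques, N m; "position": TCP position; "ee_rot": TCP orientation; "ft_force": force on the tool from outside, world axes, zero at the start; "torque": the same for the moment, N m; "grip_width": opening from 0.0 (shut) to 1.0 (fully open); "grasp_force": force on a finger pad.
Only numpy, scipy, OpenCV 4.12 (cv2) and the standard library are available. Lean on these libraries where they do the work, as an engineer would, in place of code of your own. Each camera call takes 0.05 s, during which the arm holds its last target. There are 200 camera calls.

## Task

Take the nylon wedge from the tool block and work it down into the lamphouse's two pry slots in turn, a little at one end and then at the other, until the finned rear cover is off its dowels, at least 5 mm clear of the body at both ends. Ease it off square: neither end may get more than about 4 mm ahead of the other, push with the wedge only, kept centred in the slot and with no more than about 10 N. Leave the cover standing on its plate, put the wedge back upright in its slot in the tool block, and disturb nothing else.

Things in the scene. Friction and masses are not known exactly. Their poses are not given: they have to be found in the camera images.
- lamphouse: Fixed cream body half of a microscope lamphouse on a steel plate fast to the bench. Origin at bench level under the middle of the seam, which lies in the plane x = 0; x points from the seam into the body half, y along the seam, z up. Body half x 0 to 66, y -62 to 62, top at z = 66 mm; lens tube to x = 96. Plate x -88 to 78, y -80 to 80, 6 mm thick.
- cover: Finned grey aluminium rear cover, 0.45 kg, loose, on the plate: 124 along the seam, 70 deep (towards -x), 60 mm high, top level with the body half's. Origin: underside, middle of its joint face; axes as the lamphouse's when closed. A tapered dowel below each slot sits 4.5 mm deep in a tight bore: 6 to 13 N level at one end moves that end, and the cover swivels about the other dowel.
- slot_left (a point): Mouth centre of the left pry slot, on the seam at the level of the housing tops, 46 mm along the lamphouse's +y; axes as the lamphouse's. Open from above, half cut into each rim: 28 mm long along the seam, only 2.8 mm across, with sharp edges and upright walls to 28 mm below the top; its place across the seam must be felt for.
- slot_right (a point): The same for the right pry slot, 46 mm along -y of the lamphouse frame.
- cover_left (a point): Point at the top of the cover's joint face, in the middle of the left slot; coincides with slot_left when closed. How far it lies from slot_left along the lamphouse's -x is the gap at the left end.
- cover_right (a point): The same at the right slot.
- wedge_handle (a point): Grasp point of the nylon wedge, on its axis, 34 mm above its shoulder and 58 mm above its tip. Handle 22 mm thick (x of this point), 36 mm wide (y), 60 mm tall, with a flat shoulder below; wedge 84 mm tall in all, 60 g. z points from tip to handle, vertical at the start; x and y along the tool block's.
- wedge_tip (a point): Middle of the wedge's tip, axes as wedge_handle. Slippery blade 24 long, 20 wide, 2 mm thick at the tip to 9.2 at the shoulder, both faces alike. It fills a slot when the tip is 2.7 mm below the housing tops, then opens 0.3 mm per mm, 6.4 mm at the shoulder, taking 4 to 9 N and pressing each wall 1.5 times as hard. Only the cover yields, so it must drift 0.15 mm per mm towards the cover, or it jams on the body half.
- block_slot (a point): Mouth centre of the wedge's slot in the top of the black tool block, 40 mm above the bench; axes as the block's. Slot 15 (x) by 28 (y), 30 mm deep; the wedge hangs in it by its shoulder, tip 24 mm below this point. Block 170 (x) by 70 (y), the slot 58 mm along +x from its middle; screwdrivers stand in its -x half, the nearest 94 mm from the slot, up to 115 mm above the bench.
- objective_a: A chrome microscope objective standing mount down in front of the lamphouse cover, 27 across, 45 mm tall; bystander, origin on its underside.
- objective_b: Another, 55 mm tall, to the right; bystander.
- eyepiece: Black eyepiece standing on its tube, 36 across, 52 mm tall, far right; bystander.
- oil_bottle: Small amber bottle, 28 across, 62 mm tall, far left; bystander.
- screw_dish: Shallow glass dish with screws, 72 across, 14 mm tall, near left; bystander.
- dust_cap: Black dust cap, 42 across, 12 mm high, beyond the lamphouse; bystander.
- slide_box: Blue slide box, 100 by 85 by 33 mm, on the other side of the lamphouse from the tool block; bystander.
Things that resemble listed ones, but are neither listed nor needed, are in the scene too. Leave any blue look-alike of the part that bears wedge_handle alone.

How it is judged:
On the way, in this order (a step that is already met when the one before it is completed fails the run):
1. the wedge, in the pry slot at one end, has opened that end by 2 mm (((x of cover_left in the frame of lamphouse below -0.002 m and (horizontal distance between wedge_tip and slot_left below 0.012 m and z of wedge_tip in the frame of lamphouse below 0.062 m and angle between wedge_tip's own z axis and vertical below 0.35 rad)) or (x of cover_right in the frame of lamphouse below -0.002 m and (horizontal distance between wedge_tip and slot_right below 0.012 m and z of wedge_tip in the frame of lamphouse below 0.062 m and angle between wedge_tip's own z axis and vertical below 0.35 rad)))), for 0.1 s.
2. then, in the slot at the other end, it has opened that end too: both ends at least 2 mm (x of each of cover_left, cover_right in the frame of lamphouse below -0.002 m and ((horizontal distance between wedge_tip and slot_left below 0.012 m and z of wedge_tip in the frame of lamphouse below 0.062 m and angle between wedge_tip's own z axis and vertical below 0.35 rad) or (horizontal distance between wedge_tip and slot_right below 0.012 m and z of wedge_tip in the frame of lamphouse below 0.062 m and angle between wedge_tip's own z axis and vertical below 0.35 rad))), for 0.1 s.
3. with the wedge still in a slot the cover is off its dowels, 5 mm clear at both ends (x of each of cover_left, cover_right in the frame of lamphouse below -0.005 m and ((horizontal distance between wedge_tip and slot_left below 0.012 m and z of wedge_tip in the frame of lamphouse below 0.062 m and angle between wedge_tip's own z axis and vertical below 0.35 rad) or (horizontal distance between wedge_tip and slot_right below 0.012 m and z of wedge_tip in the frame of lamphouse below 0.062 m and angle between wedge_tip's own z axis and vertical below 0.35 rad))), for 0.1 s.
At the end, for the whole second after the job is handed in: The cover stands upright (within 0.06 rad) and at rest on the plate, its joint face between 5 and 30 mm from the body half at both slots; the wedge hangs upright (within 0.12 rad) in its slot of the tool block, its shoulder down on the block (tip at least 21 mm below the block's top) (x of cover_left in the frame of lamphouse between -0.03 and -0.005 m and x of cover_right in the frame of lamphouse between -0.03 and -0.005 m and angle between cover's own z axis and vertical below 0.06 rad and linear speed of cover below 0.01 m/s and distance between wedge_tip and block_slot below 0.027 m and z of wedge_tip in the frame of block_slot below -0.021 m and angle between wedge_tip's own z axis and vertical below 0.12 rad); the robot touches nothing.
It fails at once if the cover is cocked: turned more than 0.055 rad against the body half (one slot 5 mm ahead of the other) (angle between the x axis of cover and the x axis of lamphouse, either way round above 0.055 rad).
It fails at once if the wedge is rammed against the body half: more than 25 N (contact force between wedge and lamphouse above 25 N).
It fails at once if the wedge is rammed against the cover: more than 25 N (contact force between wedge and cover above 25 N).
It fails at once if the gripper pushes or pulls the cover itself (contact force between any of the fingers, the arm and cover above 4 N).
It fails at once if one of the things standing about is moved more than 15 mm (distance of any of objective_a, objective_b, eyepiece, oil_bottle, screw_dish, dust_cap, slide_box from where it was at the start of the episode above 0.015 m).
It also fails if it takes over 72 s, if anything falls off the work surface, if the arm or the gripper's body presses on something with over 40 N, if the wrist force passes 120 N, or if a joint passes its speed limit or range.

## Working session

There is one attempt and no reset: what is moved stays moved. The work goes in short steps, Python scripts to look and compute and a shell command to move; the robot and the scene stay as the last step left them, time stands still between calls to the robot, and variables do not carry over. Pictures are saved under pics/ and viewed, at most 12 in all, crops included, and the job is handed in when it is done.

```bash
ls; mkdir -p pics
python3 - <<'E'
from workcell import manip,eyes
import cv2,numpy as np
o=manip.get_obs();print(o['clock'],o['position'],o['ee_rot'],o['grip_width'],manip.hold_point_z)
for n in('scene','top'):
    p,d=eyes.camera(n);np.savez(f'{n}.npz',p=p,d=d,**{k:np.array(v) for k,v in eyes.camera_params(n).items()})
    cv2.imwrite(f'pics/{n}.png',p[:,:,::-1]);print(n,eyes.camera_params(n))
print(eyes.camera_params('wrist'))
E
```

```text
pics
0.0 [ 0.15316998 -0.60551328  0.20451964] [ 9.92334014e-01  1.23582766e-01 -1.24954033e-04 -6.99578414e-04] 0.9990102561671642 0.0187
scene {'fx': 443.6282275780824, 'fy': 443.6282275780824, 'cx': 315.76475078129965, 'cy': 246.0125348782414, 'world_from_camera': array([[ 0.86231006,  0.29627429, -0.41066154,  0.95058679],
       [ 0.50612025, -0.53026688,  0.68019066, -0.59240095],
       [-0.01623721, -0.79437937, -0.60720488,  0.57933388],
       [ 0.        ,  0.        ,  0.        ,  1.        ]])}
top {'fx': 518.2552779369631, 'fy': 518.2552779369631, 'cx': 315.2735991247689, 'cy': 247.59684988556813, 'world_from_camera': array([[-1.73646004e-02, -9.81251692e-01,  1.91946834e-01,
         4.01493454e-01],
       [-9.99849186e-01,  1.70946710e-02, -3.06234113e-03,
        -1.70062513e-02],
       [-2.76340556e-04, -1.91971062e-01, -9.81400548e-01,
         1.01553849e+00],
       [ 0.00000000e+00,  0.00000000e+00,  0.00000000e+00,
         1.00000000e+00]])}
{'fx': 431.83979858049736, 'fy': 431.83979858049736, 'cx': 322.02557264384575, 'cy': 237.380913402296, 'hand_eye': array([[ 4.69946715e-04, -9.49120665e-01, -3.14912279e-01,
         8.10171695e-02],
       [ 9.99999622e-01,  2.15480317e-04,  8.42868739e-04,
         3.31861310e-04],
       [-7.32126740e-04, -3.14912556e-01,  9.49120407e-01,
        -1.69490517e-01],
       [ 0.00000000e+00,  0.00000000e+00,  0.00000000e+00,
         1.00000000e+00]])}
```

View pics/top.png

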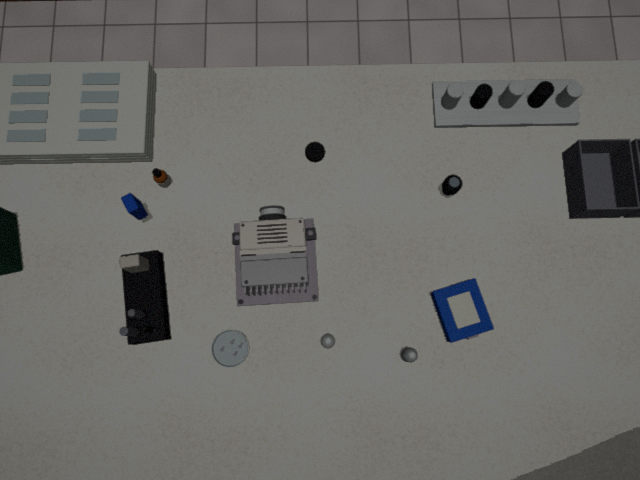

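View pics/scene.png

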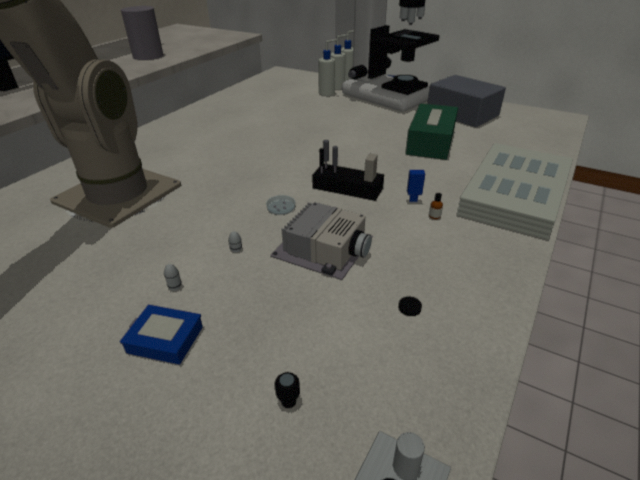

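The top view has the lamphouse at about (275,255), with its body towards world +x. The tool block is at (147,297) with the wedge handle at (134,262). The scene view confirms this, and the blue look-alike stands apart at (415,185).

```bash
cat > h.py <<'E'
import numpy as np,cv2
def load(n): return np.load(f'{n}.npz')
def cast(P,uv,z,T=None):
    uv=np.atleast_2d(uv).astype(float);T=P['world_from_camera'] if T is None else T
    r=np.c_[(uv[:,0]-P['cx'])/P['fx'],(uv[:,1]-P['cy'])/P['fy'],np.ones(len(uv))]@T[:3,:3].T
    return T[:3,3]+r*((z-T[2,3])/r[:,2])[:,None]
E
python3 - <<'E'
from h import *
P=load('top');p=P['p'];hsv=cv2.cvtColor(p,cv2.COLOR_RGB2HSV)
c=p[195:350,105:325];cv2.imwrite('pics/c.png',cv2.resize(c,None,fx=3.6,fy=3.6,interpolation=cv2.INTER_CUBIC)[:,:,::-1])
m=np.zeros(p.shape[:2],np.uint8);s=np.s_[240:350,115:180];m[s]=(p[s].max(2)<45)*255
m=cv2.morphologyEx(m,cv2.MORPH_CLOSE,np.ones((5,5)))
k=max(cv2.findContours(m,0,1)[0],key=cv2.contourArea);b=cv2.boxPoints(cv2.minAreaRect(k));print('block',b,cast(P,b,.04))
d=P['d'];T=P['world_from_camera']
v,u=np.mgrid[0:480,0:640];C=np.dstack([(u-P['cx'])/P['fx']*d,(v-P['cy'])/P['fy']*d,d])@T[:3,:3].T+T[:3,3];z=C[...,2]
def reg(s,lo,hi,nm):
    m=np.zeros((480,640),np.uint8);m[s]=((z[s]>lo)&(z[s]<hi))*255
    k=max(cv2.findContours(m,0,1)[0],key=cv2.contourArea);r=cv2.minAreaRect(k);print(nm,r,'\n',cast(P,cv2.boxPoints(r),(lo+hi)/2).round(4),np.median(z[m>0]))
reg(np.s_[240:350,105:180],.09,.11,'wedge top')
reg(np.s_[240:350,105:180],.03,.05,'block top')
reg(np.s_[200:310,225:325],.06,.072,'house top')
reg(np.s_[190:225,115:155],.02,.2,'blue')
E
```

```text
block [[118.93061 253.70169]
 [162.5141  249.91183]
 [170.37903 340.35837]
 [126.79553 344.14822]] [[0.58693588 0.35586454 0.04      ]
 [0.59287324 0.2727489  0.04      ]
 [0.42182603 0.25148164 0.04      ]
 [0.41631646 0.33188791 0.04      ]]
wedge top ((130.12310791015625, 260.9846496582031), (12.899611473083496, 21.582040786743164), 82.87498474121094) 
 [[0.5715 0.3333 0.1   ]
 [0.5757 0.2951 0.1   ]
 [0.5524 0.2911 0.1   ]
 [0.5482 0.3291 0.1   ]] 0.10023417288097153
block top ((143.23394775390625, 296.7569885253906), (91.59440612792969, 39.46660614013672), 84.92039489746094) 
 [[0.5885 0.3548 0.04  ]
 [0.594  0.2798 0.04  ]
 [0.4214 0.2578 0.04  ]
 [0.4163 0.3303 0.04  ]] 0.040361469918717696
house top ((272.9020690917969, 248.14990234375), (86.38337707519531, 66.7337646484375), 87.61405944824219) 
 [[ 0.6694  0.1256  0.066 ]
 [ 0.6726 -0.0009  0.066 ]
 [ 0.5082 -0.0053  0.066 ]
 [ 0.5052  0.1172  0.066 ]] 0.06647166586864839
blue ((134.1353302001953, 205.96559143066406), (28.920089721679688, 16.525766372680664), 61.69924545288086) 
 [[0.6781 0.3329 0.11  ]
 [0.6924 0.3073 0.11  ]
 [0.6441 0.2802 0.11  ]
 [0.63   0.3057 0.11  ]] 0.08143474621060387
```

View pics/c.png

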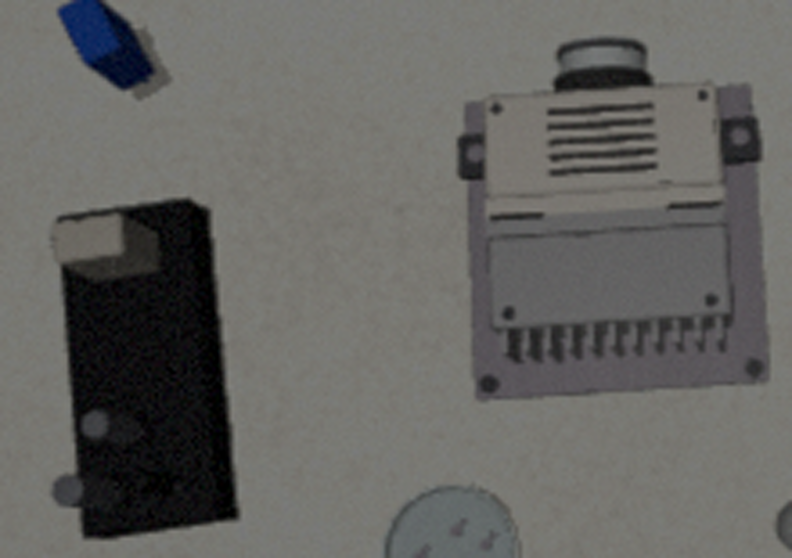

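The crop shows the slots as dark marks at about crop (516,216) and (695,206). The wedge top is the beige rectangle at about (0.562, 0.312), and the block yaw is about 7°. I'll move over the lamphouse and refine the slot positions with the wrist camera.

```bash
python3 -m crank '[[[8,3.3,4.5,0.4,0,0,9.2],[8,3.3,4.5,0.4,0,0,9.2],[8,3.3,4.5,0.4,0,0,9.2],[8,3.3,4.5,0.4,0,0,9.2],[8,3.3,4.5,0.4,0,0,9.2],[8,3.3,4.5,0.4,0,0,9.2],[8,3.3,4.5,0.4,0,0,9.2],[8,3.3,4.5,0.4,0,0,9.2],[8,3.3,4.5,0.4,0,0,9.2],[8,2.6,5.2,0,0,0,0],[8,2.6,5.2,0,0,0,0],[8,2.6,5.2,0,0,0,0],[8,2.6,5.2,0,0,0,0],[8,2.6,5.2,0,0,0,0],[8,0,0,0,0,0,0],[8,0,0,0,0,0,0]]]' 60
cat >> h.py <<'E'
from scipy.spatial.transform import Rotation as R
def wrist(fn):
    from workcell import manip,eyes
    o=manip.get_obs();p,d=eyes.camera('wrist');c=eyes.camera_params('wrist')
    W=np.eye(4);W[:3,:3]=R.from_quat(o['ee_rot']).as_matrix();W[:3,3]=o['position'];T=W@c['hand_eye']
    np.savez(f'{fn}.npz',p=p,d=d,world_from_camera=T,**{k:np.array(c[k]) for k in('fx','fy','cx','cy')})
    cv2.imwrite(f'pics/{fn}.png',p[:,:,::-1]);print(o['clock'],o['position'],R.from_quat(o['ee_rot']).as_matrix().round(4).tolist())
E
python3 - <<'E'
from h import *
wrist('w1')
print(cast(load('top'),[[248.3,255],[298.06,252.2]],.066))
E
```

```text
clock: 2.1
position: [0.5801, 0.0587, 0.2408]
ee_rot: [0.663, 0.749, -0.0, -0.0]
ft_force: [-0.6, -0.4, -0.1]
grip_width: 0.935
grasp_force: 0.0
2.1 [0.58007819 0.05871525 0.24078041] [[-0.122, 0.9925, -0.001], [0.9925, 0.122, -0.0002], [-0.0001, -0.001, -1.0]]
[[0.57533841 0.10494535 0.066     ]
 [0.57902727 0.0122585  0.066     ]]
```

View pics/w1.png

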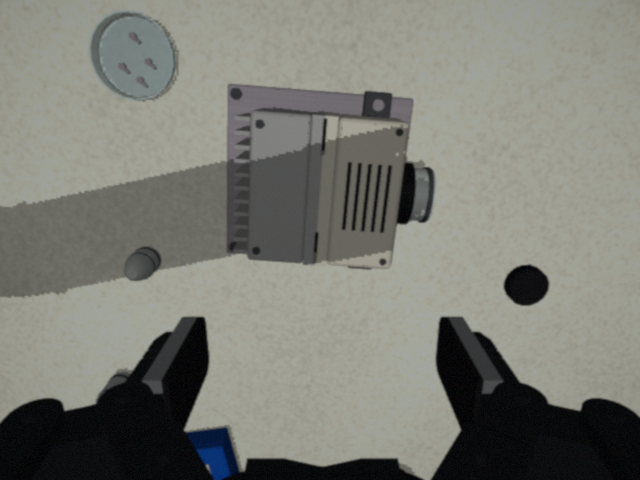

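The wrist view shows the right slot's dark line at about (317,242) and the left one at about (323,135), with the seam between them. I'll compute their positions and turn to the wedge.

```bash
python3 - <<'E'
from h import *
P=load('w1');g=cv2.cvtColor(P['p'],cv2.COLOR_RGB2GRAY)
for nm,s in(('L',np.s_[112:160,315:332]),('R',np.s_[226:262,309:325])):
    a=g[s].astype(float);m=a<0.6*np.median(a);v,u=np.nonzero(m);u=u+s[1].start;v=v+s[0].start
    w=cast(P,np.c_[u,v],.066);c=w.mean(0);e=np.linalg.eigh(np.cov(w[:,:2].T))[1][:,1]
    print(nm,len(u),u.min(),u.max(),v.min(),v.max(),c.round(4),np.ptp(w,axis=0).round(4),np.degrees(np.arctan2(-e[0],e[1])))
d=P['d'];T=P['world_from_camera'];v,u=np.mgrid[0:480,0:640]
C=np.dstack([(u-P['cx'])/P['fx']*d,(v-P['cy'])/P['fy']*d,d])@T[:3,:3].T+T[:3,3];z=C[...,2]
m=((z>.06)&(z<.073)&(u>240)&(u<410)&(v<270)).astype(np.uint8);k=max(cv2.findContours(m,0,1)[0],key=cv2.contourArea);r=cv2.minAreaRect(k)
print(r,cast(P,cv2.boxPoints(r),.066).round(4).tolist(),np.median(z[m>0]))
E
python3 -m crank '[[[8,0,6.25,0,0,0,0],[8,0,6.25,0,0,0,0],[8,-0.3,6.25,0,0,0,0],[8,-1.5,6.25,0,0,0,0],[8,0,0,-4,0,0,0],[8,0,0,0,0,0,0]]]'
python3 -c "
from h import *
wrist('w2')"
```

```text
L 90 316 325 113 151 [0.5748 0.1086 0.066 ] [0.0095 0.0287 0.    ] 6.78969337241659
R 50 314 317 233 252 [0.5794 0.0201 0.066 ] [0.0025 0.0171 0.    ] 2.1891475303966956
((324.0885314941406, 189.15426635742188), (171.5759735107422, 153.51336669921875), 2.1610796451568604) [[0.5135, -0.0067, 0.066], [0.5103, 0.12, 0.066], [0.6414, 0.1313, 0.066], [0.6604, 0.0054, 0.066]] 0.0668638265005595
clock: 2.9
position: [0.5622, 0.3047, 0.1988]
ee_rot: [0.663, 0.748, -0.003, -0.0]
ft_force: [-0.2, -1.6, -0.4]
grip_width: 0.937
grasp_force: 0.0
2.9 [0.56218517 0.30466861 0.19879324] [[-0.1204, 0.9927, -0.0035], [0.9927, 0.1204, -0.0036], [-0.0032, -0.0039, -1.0]]
```

View pics/w2.png

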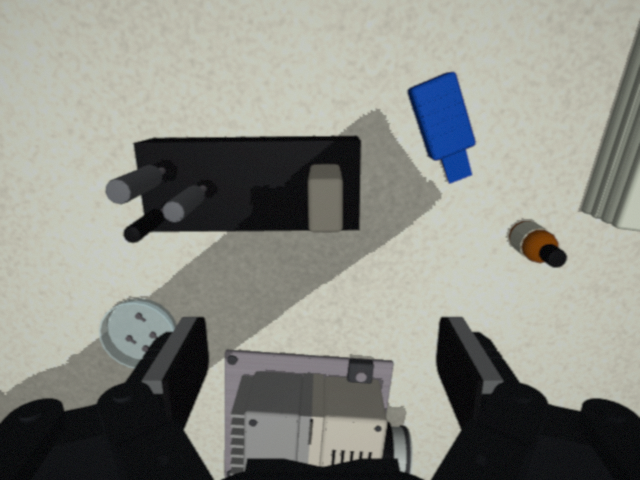

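The wedge handle's top is at about (325,200) in the wrist view, on the block's +x end. The blue look-alike is at (443,120), well away.

Run:
```python
from h import *
P=load('w2');p=P['p'];d=P['d'];T=P['world_from_camera'];v,u=np.mgrid[0:480,0:640]
C=np.dstack([(u-P['cx'])/P['fx']*d,(v-P['cy'])/P['fy']*d,d])@T[:3,:3].T+T[:3,3];z=C[...,2]
def reg(m,h,nm):
    k=max(cv2.findContours(m.astype(np.uint8),0,1)[0],key=cv2.contourArea);r=cv2.minAreaRect(k);b=cast(P,cv2.boxPoints(r),h)
    print(nm,r,b.mean(0).round(4),b.round(4).tolist(),np.median(z[m>0]))
w=(u>290)&(u<360)&(v>140)&(v<250)
reg(w&(z>.09)&(z<.112),.1,'top')
reg((u>120)&(u<375)&(v>120)&(v<245)&(z>.03)&(z<.05),.04,'block')
```

```text
top ((325.0, 203.5), (57.0, 34.0), 90.0) [0.5623 0.3182 0.1   ] [[0.5494, 0.3355, 0.1], [0.5705, 0.3381, 0.1], [0.5756, 0.301, 0.1], [0.5535, 0.2983, 0.1]] 0.10069684549840774
block ((247.87103271484375, 185.3148193359375), (91.38713836669922, 227.07244873046875), 89.4791488647461) [0.5034 0.3095 0.04  ] [[0.4168, 0.3342, 0.04], [0.5847, 0.3562, 0.04], [0.596, 0.2857, 0.04], [0.4162, 0.2619, 0.04]] 0.04093481160291634
```

```bash
python3 -m crank '[[[7,0,1.1,-2,0,0,0],[7,0,0,-5,0,0,0],[7,0,0,-4,0,0,0],[7,0,0,-3.4,0,0,0],[7,0,0,0,0,0,0],[0,0,0,0,0,0,0],[0,0,0,0,0,0,0],[0,0,0,0,0,0,0],[0,0,0,0,0,0,0],[0,0,0,0,0,0,0],[0,0,0,0,0,0,0]]]' 70
```

```text
clock: 4.32
position: [0.5635, 0.3188, 0.0591]
ee_rot: [0.663, 0.749, 0.001, 0.0]
ft_force: [-1.1, -0.4, 7.7]
grip_width: 0.239
grasp_force: 69.0
```

```bash
python3 -m crank '[[[0,0,0,3,0,0,0],[0,0,0,6,0,0,0],[0,0.3,-5.3,0,0,0,-2.5],[0,0.3,-5.3,0,0,0,-2.5],[0,0.3,-5.3,0,0,0,0],[0,0.4,-5.3,0,0,0,0],[0,0,0,-2,0,0,0],[0,0,0,-1,0,0,0],[0,0,0,0,0,0,0],[0,0,0,0,0,0,0]]]'
python3 -c "
from h import *
wrist('w3')
from workcell import manip
o=manip.get_obs();print(o['ft_force'],o['torque'])
import cv2
p=load('w3')['p'];c=p[80:480,200:440];cv2.imwrite('pics/w3c.png',cv2.resize(c,None,fx=1.5,fy=1.5,interpolation=2)[:,:,::-1])"
```

```text
clock: 5.58
position: [0.5757, 0.1078, 0.1178]
ee_rot: [0.694, 0.72, 0.0, -0.0]
ft_force: [-0.1, -0.1, -1.0]
grip_width: 0.239
grasp_force: 68.7
5.575 [0.57574129 0.10781892 0.11781881] [[-0.0369, 0.9993, 0.0005], [0.9993, 0.0369, 0.0006], [0.0006, 0.0005, -1.0]]
[-0.21154527  0.05598674 -0.78642936] [ 0.00310573 -0.00125195 -0.01835875]
```

View pics/w3.png

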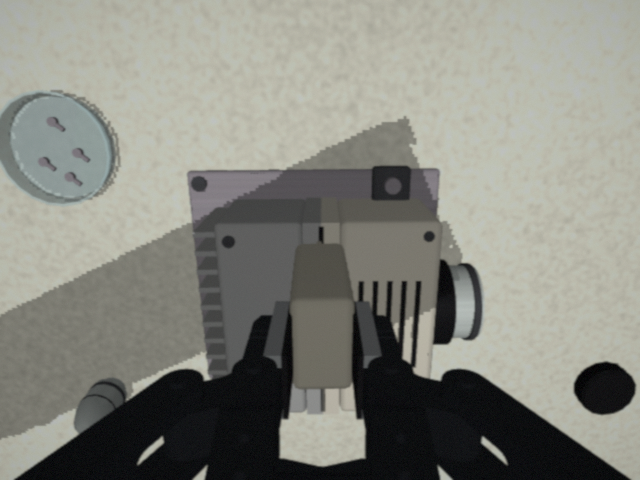

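The slot's end shows as a dark line at about (320,236), just beyond the wedge handle (columns 297–349). The wedge is nearly aligned, so I'll quantify the offset.

Run:
```python
from h import *
P=load('w3');g=cv2.cvtColor(P['p'],cv2.COLOR_RGB2GRAY).astype(float)
t=np.array([.57574,.10782]);ax=np.array([.9993,.0369]);ay=np.array([-.0369,.9993])
for r in range(222,246,3):
    print(r,g[r,312:332].astype(int))
for r in (228,232,236,240):
    w=255-g[r,316:326];w=np.clip(w-np.median(w)-15,0,None);u=(w*np.arange(316,326)).sum()/w.sum();q=cast(P,[u,r],.066)[0][:2]-t;print(r,u.round(2),(q@ax*1e3).round(2),(q@ay*1e3).round(2))
# handle top edges (z=.1178-.0431+.084)
zt=.1178-.0431+.084
for r in (320,340,360,375):
    e=np.abs(np.diff(cv2.GaussianBlur(g,(3,3),0)[r]));a=280+np.argmax(e[280:305]);b=340+np.argmax(e[340:365]);
    q=cast(P,[[a+.5,r],[b+.5,r]],zt)[:,:2]-t;print(r,a,b,(q@ax*1e3).round(2),(q@ay*1e3).round(1))
q=cast(P,[[322,247],[322,302],[322,387]],zt)[:,:2]-t;print((q@ay*1e3).round(1))
```

```text
222 [75 75 76 74 75 76 74 77 82 91 95 97 97 98 99 98 99 99 98 99]
225 [ 95  95  93  95  95  95  92  90  96 107 112 115 118 118 121 121 121 120
 122 120]
228 [ 94  95  94  96  97  90  70  36  12  13  33  72 104 119 121 119 121 119
 119 120]
231 [ 95  93  94  94  97  88  69  33  12  10  34  72 103 119 120 120 121 120
 120 119]
234 [ 95  96  94  94  95  91  70  33  14  15  35  72 105 117 121 119 120 118
 120 122]
237 [ 95  95  93  94  95  91  68  35  17  18  36  71 105 117 121 121 121 120
 119 120]
240 [ 95  95  95  95  95  87  71  46  30  26  34  72 103 118 121 120 122 120
 120 120]
243 [ 88  88  89  88  83  80  76  78  77  68  58  73  92 104 105 105 104 104
 102 102]
228 320.53 -0.57 12.36
232 320.43 -0.63 10.1
236 320.48 -0.6 7.84
240 320.72 -0.47 5.56
320 291 352 [-10.11  10.34] [8.7 8.7]
340 291 352 [-10.28  10.51] [1. 1.]
360 292 351 [-10.11  10.35] [-6.9 -6.9]
375 292 351 [-10.24  10.48] [-13.1 -13.1]
[ 34.7  15.4 -18.1]
```

```bash
python3 -m crank '[[[0,-0.07,0.05,-0.5,0,0,0],[0,0,0,-0.3,0,0,0],[0,0,0,-0.2,0,0,0],[0,0,0,-0.1,0,0,0],[0,0,0,0,0,0,0]]]'
```

```text
clock: 6.25
position: [0.5756, 0.1073, 0.1084]
ee_rot: [0.695, 0.719, 0.001, 0.001]
ft_force: [-5.3, -0.5, 17.9]
grip_width: 0.233
grasp_force: 71.4
```

```bash
python3 -m crank '[[[0,0,0,0.2,0,0,0],[0,0,0,0.1,0,0,0],[0,0,0,0,0,0,0],[0,0,0,0,0,0,0]]]'
python3 -c "
from workcell import manip
o=manip.get_obs();print(o['position'],o['ft_force'],o['torque'])"
```

```text
clock: 6.75
position: [0.5749, 0.1067, 0.1091]
ee_rot: [0.695, 0.719, -0.0, -0.0]
ft_force: [0.6, 0.2, -0.3]
grip_width: 0.235
grasp_force: 68.7
[0.57489592 0.10669869 0.10905531] [ 0.62594686  0.17759723 -0.27973779] [ 0.01444267 -0.08080586  0.04105054]
```

```bash
python3 -m crank '[[[0,0,0,-0.1,0,0,0],[0,0,0,0,0,0,0],[0,0,0,0,0,0,0]]]'; python3 -m crank '[[[0,0,0,-0.05,0,0,0],[0,0,0,0,0,0,0],[0,0,0,0,0,0,0]]]'
```

```text
clock: 7.12
position: [0.5752, 0.1069, 0.1088]
ee_rot: [0.695, 0.719, 0.0, 0.0]
ft_force: [-1.7, -0.0, 5.3]
grip_width: 0.241
grasp_force: 69.5
clock: 7.5
position: [0.5753, 0.1069, 0.1087]
ee_rot: [0.695, 0.719, 0.0, 0.0]
ft_force: [-2.7, -0.5, 8.8]
grip_width: 0.241
grasp_force: 70.1
```

```bash
python3 -m crank '[[[0,0,0,0.08,0,0,0],[0,-0.03,0,0,0,0,0],[0,-0.03,0,0,0,0,0],[0,0,0,0,0,0,0]]]';python3 -m crank '[[[0,-0.03,0,0,0,0,0],[0,-0.03,0,0,0,0,0],[0,0,0,0,0,0,0]]]'
```

```text
clock: 8.0
position: [0.5748, 0.1068, 0.1088]
ee_rot: [0.695, 0.719, 0.0, 0.0]
ft_force: [1.6, -0.0, 2.7]
grip_width: 0.236
grasp_force: 69.2
clock: 8.38
position: [0.574, 0.1068, 0.1088]
ee_rot: [0.695, 0.719, 0.0, 0.0]
ft_force: [1.7, 0.3, 4.7]
grip_width: 0.236
grasp_force: 69.3
```

```bash
python3 -m crank '[[[0,0.05,0,0.0,0,0,0],[0,0.05,0,0,0,0,0],[0,0.05,0,0,0,0,0],[0,0,0,0,0,0,0]]]';python3 -m crank '[[[0,0.03,0,0,0,0,0],[0,0.03,0,0,0,0,0],[0,0,0,0,0,0,0]]]';python3 -m crank '[[[0,0.03,0,0,0,0,0],[0,0.03,0,0,0,0,0],[0,0,0,0,0,0,0]]]'
```

```text
clock: 8.88
position: [0.5746, 0.1069, 0.1087]
ee_rot: [0.695, 0.719, -0.001, -0.0]
ft_force: [-2.9, -0.6, 7.8]
grip_width: 0.235
grasp_force: 69.9
clock: 9.25
position: [0.5749, 0.1069, 0.1087]
ee_rot: [0.695, 0.719, -0.001, -0.001]
ft_force: [-3.5, -1.0, 9.1]
grip_width: 0.238
grasp_force: 70.2
clock: 9.62
position: [0.5756, 0.107, 0.1086]
ee_rot: [0.695, 0.719, -0.001, -0.001]
ft_force: [-2.0, -0.9, 7.9]
grip_width: 0.241
grasp_force: 69.9
```

```bash
python3 -m crank '[[[0,0.03,0,0.03,0,0,0],[0,0.03,0,0,0,0,0],[0,0,0,0,0,0,0]]]';python3 -m crank '[[[0,0.03,0,0,0,0,0],[0,0.03,0,0,0,0,0],[0,0,0,0,0,0,0]]]';python3 -m crank '[[[0,0.03,0,0,0,0,0],[0,0.03,0,0,0,0,0],[0,0,0,0,0,0,0]]]'
```

```text
clock: 10.0
position: [0.5767, 0.1066, 0.1083]
ee_rot: [0.695, 0.719, -0.0, -0.0]
ft_force: [1.0, -0.4, -0.4]
grip_width: 0.236
grasp_force: 68.8
clock: 10.38
position: [0.5775, 0.1067, 0.1087]
ee_rot: [0.695, 0.719, -0.0, -0.0]
ft_force: [-0.5, -1.1, -0.7]
grip_width: 0.237
grasp_force: 68.7
clock: 10.75
position: [0.5785, 0.1068, 0.109]
ee_rot: [0.695, 0.719, 0.0, 0.0]
ft_force: [-1.0, 0.4, 0.1]
grip_width: 0.239
grasp_force: 68.8
```

```bash
python3 -m crank '[[[0,-0.08,0,0.05,0,0,0],[0,-0.08,0,0,0,0,0],[0,0,0,0,0,0,0],[0,0,0,-0.1,0,0,0],[0,0,0,0,0,0,0],[0,0,0,0,0,0,0]]]';python3 -m crank '[[[0,0,0,-0.1,0,0,0],[0,0,0,0,0,0,0],[0,0,0,0,0,0,0]]]'
```

```text
clock: 11.5
position: [0.5767, 0.1068, 0.1084]
ee_rot: [0.695, 0.719, 0.0, -0.0]
ft_force: [-0.1, 0.2, -0.0]
grip_width: 0.236
grasp_force: 68.8
clock: 11.88
position: [0.5767, 0.1068, 0.1074]
ee_rot: [0.695, 0.719, 0.0, 0.0]
ft_force: [1.3, 0.3, -0.2]
grip_width: 0.241
grasp_force: 68.8
```

```bash
python3 -m crank '[[[0,0,0,-0.1,0,0,0],[0,-0.01,0,-0.1,0,0,0],[0,-0.015,0,-0.1,0,0,0],[0,0,0,0,0,0,0]]]';python3 -m crank '[[[0,-0.015,0,-0.1,0,0,0],[0,-0.015,0,-0.1,0,0,0],[0,0,0,0,0,0,0]]]'
```

```text
clock: 12.38
position: [0.5768, 0.1069, 0.1047]
ee_rot: [0.695, 0.719, 0.0, 0.0]
ft_force: [-0.0, 0.5, 3.2]
grip_width: 0.237
grasp_force: 69.2
clock: 12.75
position: [0.5768, 0.1071, 0.1036]
ee_rot: [0.695, 0.719, 0.001, 0.001]
ft_force: [-1.5, 0.3, 10.0]
grip_width: 0.241
grasp_force: 70.1
```

```bash
python3 -m crank '[[[0,-0.04,0,0,0,0,0],[0,-0.04,0,0,0,0,0],[0,0,0,0,0,0,0]]]';python3 -m crank '[[[0,-0.03,0,-0.05,0,0,0],[0,-0.02,0,0,0,0,0],[0,0,0,0,0,0,0]]]'
```

```text
clock: 13.12
position: [0.5765, 0.107, 0.1036]
ee_rot: [0.695, 0.719, 0.001, 0.001]
ft_force: [0.3, -0.4, 8.3]
grip_width: 0.24
grasp_force: 69.8
clock: 13.5
position: [0.5764, 0.1071, 0.1034]
ee_rot: [0.695, 0.719, 0.001, 0.001]
ft_force: [1.6, 0.0, 8.9]
grip_width: 0.234
grasp_force: 70.0
```

```bash
python3 -m crank '[[[0,-0.02,0,-0.05,0,0,0],[0,-0.01,0,-0.05,0,0,0],[0,0,0,0,0,0,0]]]';python3 -m crank '[[[0,-0.015,0,-0.05,0,0,0],[0,-0.015,0,-0.05,0,0,0],[0,0,0,0,0,0,0]]]'
```

```text
clock: 13.88
position: [0.5763, 0.1072, 0.1027]
ee_rot: [0.695, 0.719, 0.002, 0.001]
ft_force: [1.6, 0.1, 9.8]
grip_width: 0.235
grasp_force: 70.2
clock: 14.25
position: [0.5761, 0.1072, 0.1016]
ee_rot: [0.695, 0.719, 0.002, 0.001]
ft_force: [2.4, 0.3, 9.7]
grip_width: 0.237
grasp_force: 70.1
```

```bash
python3 -m crank '[[[0,-0.008,0,-0.05,0,0,0],[0,-0.008,0,-0.05,0,0,0],[0,-0.008,0,-0.05,0,0,0],[0,-0.008,0,-0.05,0,0,0],[0,0,0,0,0,0,0]]]';python3 -m crank '[[[0,-0.008,0,-0.05,0,0,0],[0,-0.008,0,-0.05,0,0,0],[0,-0.008,0,-0.05,0,0,0],[0,-0.008,0,-0.05,0,0,0],[0,0,0,0,0,0,0]]]'
```

```text
clock: 14.88
position: [0.5757, 0.1073, 0.0995]
ee_rot: [0.695, 0.719, 0.002, 0.001]
ft_force: [2.8, 0.0, 8.1]
grip_width: 0.233
grasp_force: 69.9
clock: 15.5
position: [0.5753, 0.1073, 0.0974]
ee_rot: [0.695, 0.719, 0.002, 0.001]
ft_force: [2.1, 0.6, 7.6]
grip_width: 0.236
grasp_force: 69.8
```

```bash
python3 -m crank '[[[0,-0.008,0,-0.05,0,0,0],[0,-0.008,0,-0.05,0,0,0],[0,-0.008,0,-0.05,0,0,0],[0,0,0,0,0,0,0],[0,0,0,0,0,0,0]]]';python3 -m crank '[[[0,0.03,0,0.3,0,0,0],[0,0.03,0,0.6,0,0,0],[0,0.03,0,1.2,0,0,0],[0,0,0,1,0,0,0],[0,0.25,-4.6,0,0,0,0],[0,0.25,-4.6,0,0,0,1],[0,0,0,-0.95,0,0,0],[0,0,0,0,0,0,0],[0,0,0,0,0,0,0]]]'
python3 - <<'E'
from h import *
wrist('w4')
P=load('w4');p=P['p'];c=p[180:420,200:440];cv2.imwrite('pics/w4c.png',cv2.resize(c,None,fx=2.5,fy=2.5,interpolation=2)[:,:,::-1])
E
```

```text
clock: 16.12
position: [0.575, 0.1073, 0.0958]
ee_rot: [0.695, 0.719, 0.002, 0.001]
ft_force: [2.5, 0.8, 7.6]
grip_width: 0.236
grasp_force: 69.7
clock: 17.25
position: [0.5791, 0.0164, 0.1163]
ee_rot: [0.688, 0.726, 0.0, -0.0]
ft_force: [-1.2, 0.8, -0.7]
grip_width: 0.236
grasp_force: 68.9
17.25 [0.57911168 0.01638728 0.11628933] [[-0.0543, 0.9985, -0.0], [0.9985, 0.0543, 0.0006], [0.0006, 0.0, -1.0]]
```

View pics/w4c.png

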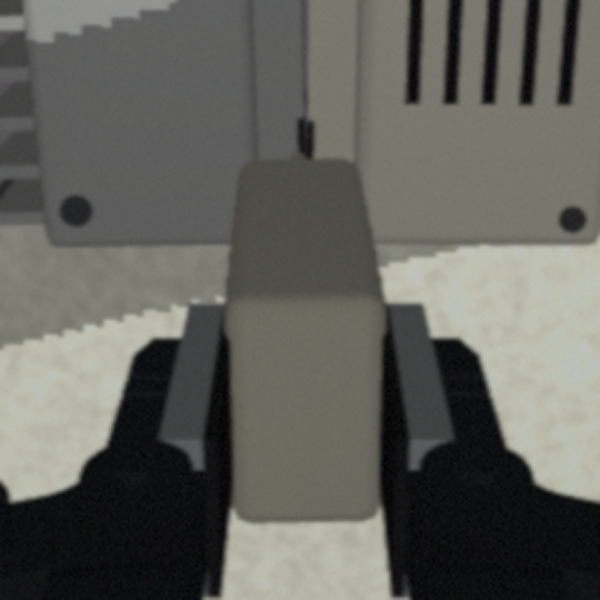

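The right slot shows just beyond the handle at crop (305,118–158), about image (322,235). I'll use the bias found at the left slot to correct it.

Run:
```python
from h import *
for n,t,ax in(('w3',[.57574,.10782],[.9993,.0369]),('w4',[.57911,.01639],[.9985,.0543])):
    P=load(n);g=cv2.cvtColor(P['p'],cv2.COLOR_RGB2GRAY).astype(float);ax=np.array(ax);ay=np.array([-ax[1],ax[0]])
    for r in (226,230,234,238):
        s=g[r,308:336];print(n,r,s.astype(int)[4:24])
        w=np.clip(70-s,0,None);
        if w.sum()<50: continue
        u=(w*np.arange(308,336)).sum()/w.sum();q=cast(P,[u,r],.066)[0][:2]-t;print(u.round(2),(q@ax*1e3).round(2),(q@ay*1e3).round(2))
```

```text
w3 226 [ 94  94  94  94  95  93  83  72  75  82  89 102 114 119 121 120 120 120
 121 121]
w3 230 [ 95  97  96  96  94  92  70  37  10  11  34  73 102 118 120 120 119 120
 120 120]
320.52 -0.58 11.23
w3 234 [ 95  96  94  94  95  91  70  33  14  15  35  72 105 117 121 119 120 118
 120 122]
320.48 -0.6 8.97
w3 238 [ 94  95  96  96  94  89  70  36  15  14  34  72 103 117 120 121 120 121
 121 119]
320.52 -0.58 6.7
w4 226 [ 94  96  93  91  93  94  92  87  82  74  78 101 113 119 118 119 119 119
 120 118]
w4 230 [ 93  93  94  93  93  90  75  47  20  34  42  36  38  69 102 115 117 118
 120 119]
321.49 -0.09 11.7
w4 234 [ 92  93  94  93  93  91  74  47  25  29  38  33  36  71 101 115 119 118
 118 118]
321.55 -0.06 9.46
w4 238 [ 93  92  92  94  93  92  81  56  30  25  30  21  34  70 103 115 117 118
 119 117]
321.79 0.07 7.21
```

```bash
python3 -m crank '[[[0,0.14,0.05,-0.3,0,0,0],[0,0,0,-0.3,0,0,0],[0,0,0,-0.1,0,0,0],[0,0,0,-0.1,0,0,0],[0,0,0,0,0,0,0],[0,0,0,0,0,0,0]]]'
```

```text
clock: 18.05
position: [0.5807, 0.0153, 0.108]
ee_rot: [0.688, 0.725, 0.0, 0.0]
ft_force: [0.1, -0.5, -0.3]
grip_width: 0.233
grasp_force: 68.9
```

```bash
python3 -m crank '[[[0,0,0,-0.1,0,0,0],[0,0,0,-0.05,0,0,0],[0,-0.02,0,-0.05,0,0,0],[0,-0.02,0,-0.05,0,0,0],[0,0,0,0,0,0,0]]]';python3 -m crank '[[[0,-0.02,0,-0.05,0,0,0],[0,-0.02,0,-0.05,0,0,0],[0,-0.02,0,-0.05,0,0,0],[0,0,0,0,0,0,0]]]'
```

```text
clock: 18.68
position: [0.5806, 0.0153, 0.1056]
ee_rot: [0.688, 0.725, 0.0, 0.0]
ft_force: [1.2, 0.2, -0.1]
grip_width: 0.239
grasp_force: 68.9
clock: 19.18
position: [0.5803, 0.0153, 0.1043]
ee_rot: [0.688, 0.725, 0.001, 0.0]
ft_force: [5.7, -0.4, 1.0]
grip_width: 0.235
grasp_force: 69.1
```

```bash
python3 -m crank '[[[0,0,0,-0.05,0,0,0],[0,0,0,-0.05,0,0,0],[0,-0.01,0,-0.05,0,0,0],[0,0,0,0,0,0,0]]]';python3 -m crank '[[[0,-0.008,0,-0.05,0,0,-0.5],[0,-0.008,0,-0.05,0,0,0],[0,-0.008,0,-0.05,0,0,0],[0,0,0,0,0,0,0]]]'
```

```text
clock: 19.68
position: [0.5802, 0.0154, 0.1029]
ee_rot: [0.688, 0.725, 0.001, 0.001]
ft_force: [5.2, 0.3, 3.3]
grip_width: 0.234
grasp_force: 69.5
clock: 20.18
position: [0.5801, 0.0154, 0.1016]
ee_rot: [0.692, 0.722, 0.001, 0.001]
ft_force: [5.1, 0.5, 6.5]
grip_width: 0.237
grasp_force: 69.7
```

```bash
python3 -m crank '[[[0,-0.01,0,-0.07,0,0,-0.2],[0,-0.01,0,-0.07,0,0,0],[0,-0.01,0,-0.07,0,0,0],[0,-0.01,0,-0.07,0,0,0],[0,-0.01,0,-0.07,0,0,0],[0,0,0,0,0,0,0]]]';python3 -m crank '[[[0,-0.01,0,-0.07,0,0,-0.2],[0,-0.01,0,-0.07,0,0,0],[0,-0.01,0,-0.07,0,0,0],[0,-0.01,0,-0.07,0,0,0],[0,-0.01,0,-0.07,0,0,0],[0,0,0,0,0,0,0]]]'
```

```text
clock: 20.92
position: [0.5795, 0.0153, 0.0981]
ee_rot: [0.693, 0.721, 0.001, 0.001]
ft_force: [5.1, 0.0, 5.6]
grip_width: 0.237
grasp_force: 69.7
clock: 21.68
position: [0.579, 0.0153, 0.0945]
ee_rot: [0.694, 0.72, 0.0, 0.001]
ft_force: [5.0, -0.5, 4.7]
grip_width: 0.238
grasp_force: 69.6
```

```bash
python3 -m crank '[[[0,-0.008,0,-0.07,0,0,-0.2],[0,-0.008,0,-0.07,0,0,0],[0,-0.008,0,-0.07,0,0,0],[0,-0.008,0,-0.07,0,0,0],[0,0,0,0,0,0,0]]]';python3 -m crank '[[[0,-0.008,0,-0.07,0,0,-0.2],[0,-0.008,0,-0.07,0,0,0],[0,-0.008,0,-0.07,0,0,0],[0,0,0,0,0,0,0]]]'
python3 - <<'E'
from h import *
from workcell import eyes
p,d=eyes.camera('scene');cv2.imwrite('pics/s2.png',cv2.resize(p[180:290,240:400],None,fx=4,fy=4,interpolation=2)[:,:,::-1])
E
```

```text
clock: 22.3
position: [0.5784, 0.0152, 0.0914]
ee_rot: [0.695, 0.719, 0.0, 0.0]
ft_force: [4.7, 0.4, 3.7]
grip_width: 0.236
grasp_force: 69.5
clock: 22.8
position: [0.5773, 0.0152, 0.0886]
ee_rot: [0.697, 0.718, -0.0, -0.0]
ft_force: [2.7, -0.9, 0.3]
grip_width: 0.237
grasp_force: 68.9
```

View pics/s2.png

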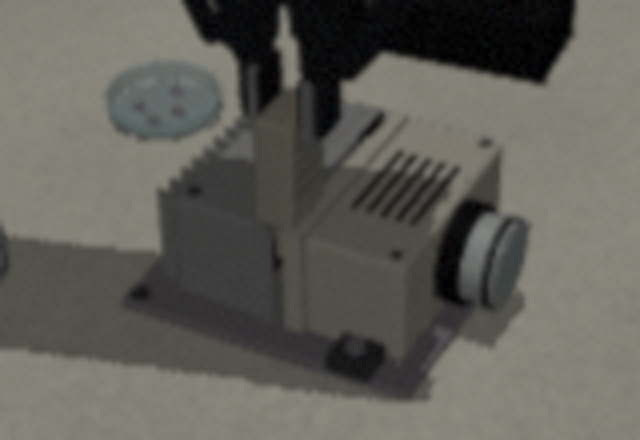

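```bash
python3 -m crank '[[[0,0.06,0,0.2,0,0,0],[0,0.04,0,0.8,0,0,0],[0,0,0,1.5,0,0,0],[0,0,0,0.5,0,0,0],[0,-0.15,4.6,0,0,0,0],[0,-0.15,4.65,0,0,0,0],[0,0,0,-0.5,0,0,0],[0,0,0,0,0,0,0],[0,0,0,0,0,0,0]]]'
python3 - <<'E'
from h import *
wrist('w5')
P=load('w5');p=P['p'];c=p[180:420,200:440];cv2.imwrite('pics/w5c.png',cv2.resize(c,None,fx=2.5,fy=2.5,interpolation=2)[:,:,::-1])
E
```

```text
clock: 23.98
position: [0.5761, 0.1062, 0.1141]
ee_rot: [0.697, 0.717, -0.0, 0.0]
ft_force: [-0.7, 0.2, 0.2]
grip_width: 0.235
grasp_force: 68.9
23.975 [0.57606837 0.10622089 0.11406071] [[-0.0276, 0.9996, 0.0], [0.9996, 0.0276, -0.0006], [-0.0006, -0.0, -1.0]]
```

View pics/w5c.png

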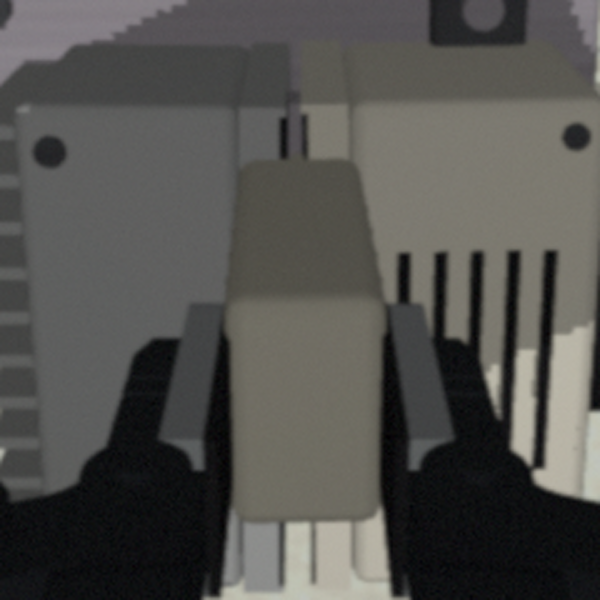

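The left gap is open by about 3 mm (crop columns 290–302) and the right end is wider, about 6 mm at the bottom. The left slot is 0.4 mm to the -x side of the wedge.

```bash
python3 -m crank '[[[0,-0.04,0.1,-0.3,0,0,0],[0,0,0,-0.3,0,0,0],[0,0,0,-0.3,0,0,0],[0,0,0,-0.3,0,0,0],[0,0,0,-0.2,0,0,0],[0,0,0,0,0,0,0],[0,0,0,0,0,0,0]]]';python3 -m crank '[[[0,0,0,-0.1,0,0,0],[0,0,0,-0.1,0,0,0],[0,-0.01,0,-0.1,0,0,0],[0,0,0,0,0,0,0]]]'
```

```text
clock: 24.9
position: [0.5755, 0.1088, 0.1001]
ee_rot: [0.697, 0.718, 0.0, 0.0]
ft_force: [0.5, 0.5, -0.3]
grip_width: 0.236
grasp_force: 68.9
clock: 25.4
position: [0.5752, 0.1087, 0.0969]
ee_rot: [0.697, 0.718, -0.0, -0.0]
ft_force: [-0.5, -0.4, -0.8]
grip_width: 0.236
grasp_force: 68.9
```

```bash
python3 -m crank '[[[0,-0.02,0,-0.05,0,0,0],[0,-0.02,0,-0.05,0,0,0],[0,-0.02,0,-0.05,0,0,0],[0,-0.015,0,-0.05,0,0,0],[0,0,0,0,0,0,0]]]';python3 -m crank '[[[0,-0.015,0,-0.05,0,0,0],[0,-0.015,0,-0.05,0,0,0],[0,-0.01,0,-0.05,0,0,0],[0,0,0,0,0,0,0]]]'
```

```text
clock: 26.02
position: [0.5747, 0.1087, 0.0951]
ee_rot: [0.697, 0.717, 0.0, 0.0]
ft_force: [0.9, 0.7, -0.2]
grip_width: 0.238
grasp_force: 68.9
clock: 26.52
position: [0.5745, 0.1088, 0.0938]
ee_rot: [0.697, 0.717, 0.0, 0.0]
ft_force: [3.3, 0.0, 2.4]
grip_width: 0.233
grasp_force: 69.2
```

```bash
python3 -m crank '[[[0,-0.012,0,-0.07,0,0,0],[0,-0.012,0,-0.07,0,0,0],[0,-0.01,0,-0.07,0,0,0],[0,0,0,0,0,0,0]]]';python3 -m crank '[[[0,-0.01,0,-0.07,0,0,0.2],[0,-0.01,0,-0.07,0,0,0],[0,-0.01,0,-0.07,0,0,0],[0,0,0,0,0,0,0]]]'
```

```text
clock: 27.02
position: [0.5741, 0.1088, 0.0916]
ee_rot: [0.697, 0.718, 0.0, 0.0]
ft_force: [5.2, -1.1, 2.6]
grip_width: 0.238
grasp_force: 69.3
clock: 27.52
position: [0.573, 0.1087, 0.0889]
ee_rot: [0.695, 0.719, -0.0, -0.0]
ft_force: [2.6, -0.1, -0.1]
grip_width: 0.234
grasp_force: 68.9
```

```bash
python3 -m crank '[[[0,-0.02,0,-0.07,0,0,0],[0,-0.02,0,-0.07,0,0,0],[0,-0.02,0,0,0,0,0],[0,0,0,0,0,0,0],[0,0,0,0,0,0,0]]]'
python3 - <<'E'
from h import *
wrist('w6')
P=load('w6');p=P['p'];c=p[160:460,220:420];cv2.imwrite('pics/w6c.png',cv2.resize(c,None,fx=2,fy=2,interpolation=2)[:,:,::-1])
E
```

```text
clock: 28.15
position: [0.5729, 0.1088, 0.0879]
ee_rot: [0.695, 0.719, 0.0, -0.0]
ft_force: [2.6, 0.3, 0.6]
grip_width: 0.232
grasp_force: 69.0
28.15 [0.57286364 0.10883264 0.08792355] [[-0.0332, 0.9994, -0.0], [0.9994, 0.0332, 0.0001], [0.0001, -0.0, -1.0]]
```

View pics/w6c.png

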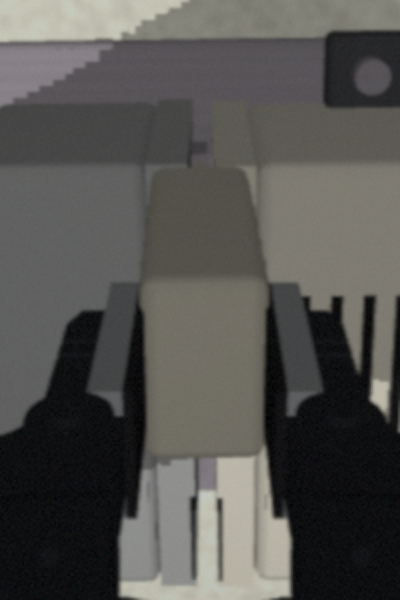

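The left gap at the top edge is about crop 192–216, and the right gap is about crop 196–219 near the bottom. I'll measure both.

Run:
```python
from h import *
P=load('w6');p=P['p'].astype(int);g=cv2.cvtColor(P['p'],cv2.COLOR_RGB2GRAY)
for r in (236,239,242,400,410,420,430,440):
    print(r,g[r,308:334]); 
    q=cast(P,[[318,r],[329,r]],.066);print('  y',q[0,1].round(4),'mm/px',((q[1,0]-q[0,0])/11*1e3).round(3))
```

```text
236 [73 71 72 71 70 65 55 53 62 65 65 66 68 68 70 76 79 80 83 88 89 90 89 91
 90 89]
  y 0.1264 mm/px 0.466
239 [70 71 70 70 69 62 52 65 78 82 82 83 83 85 83 84 86 88 86 83 86 89 88 90
 92 91]
  y 0.125 mm/px 0.468
242 [87 89 87 86 84 71 58 64 76 82 81 82 83 80 83 84 84 87 85 82 88 88 89 92
 90 91]
  y 0.1235 mm/px 0.469
400 [144 142 144 144 143 143 143 142 134 108  77  98 120 124 124 125 124 124
 121 120 146 174 180 181 183 182]
  y 0.0342 mm/px 0.534
410 [142 141 142 143 141 138 115  71  29  33  84 149 185 194 196 194 195 192
 191 168 122  68  79 137 173 179]
  y 0.0277 mm/px 0.539
420 [143 143 143 142 142 140 123  89  52  65 113 158 182 188 189 188 188 188
 188 183 151 105  95 136 172 180]
  y 0.0211 mm/px 0.543
430 [141 142 139 141 141 142 133 105  68  76 125 166 183 187 190 191 194 193
 194 186 158 113  98 138 171 178]
  y 0.0144 mm/px 0.548
440 [140 140 140 141 141 140 133 109  76  83 130 171 190 192 192 192 190 189
 188 183 157 114  97 135 169 177]
  y 0.0076 mm/px 0.553
```

Both ends read about 6 mm clear (left about 6.5, right about 5.9). For margin I'll give the right end one more gentle nudge.

```bash
python3 -m crank '[[[0,0.1,0,0.2,0,0,0],[0,0,0,0.8,0,0,0],[0,0,0,1.5,0,0,0],[0,0,0,0.5,0,0,0],[0,0.2,-4.6,0,0,0,0],[0,0.2,-4.6,0,0,0,0],[0,0,0,-0.5,0,0,0],[0,0,0,0,0,0,0],[0,0,0,-0.5,0,0,0],[0,0,0,0,0,0,0]]]';python3 -m crank '[[[0,0,0,-0.4,0,0,0],[0,0,0,-0.4,0,0,0],[0,0,0,-0.3,0,0,0],[0,0,0,0,0,0,0]]]'
```

```text
clock: 29.45
position: [0.5776, 0.0178, 0.1076]
ee_rot: [0.695, 0.719, -0.0, -0.0]
ft_force: [0.4, -0.0, -0.3]
grip_width: 0.236
grasp_force: 68.9
clock: 29.95
position: [0.5777, 0.0168, 0.0966]
ee_rot: [0.695, 0.719, -0.0, -0.0]
ft_force: [0.9, -0.3, -0.6]
grip_width: 0.236
grasp_force: 68.9
```

```bash
python3 -m crank '[[[0,-0.06,0,0,0,0,0],[0,-0.06,0,0,0,0,0],[0,-0.06,0,0,0,0,0],[0,0,0,0,0,0,0]]]';python3 -m crank '[[[0,-0.05,0,0,0,0,0],[0,-0.05,0,0,0,0,0],[0,0,0,0,0,0,0],[0,0,0,0,0,0,0]]]'
```

```text
clock: 30.45
position: [0.5763, 0.0168, 0.0971]
ee_rot: [0.695, 0.719, 0.0, 0.0]
ft_force: [-0.1, -0.8, 0.4]
grip_width: 0.24
grasp_force: 68.9
clock: 30.95
position: [0.5754, 0.0167, 0.0971]
ee_rot: [0.695, 0.719, 0.0, 0.0]
ft_force: [2.7, -0.4, 0.4]
grip_width: 0.238
grasp_force: 69.0
```

```bash
python3 -m crank '[[[0,-0.03,0,0,0,0,0],[0,-0.03,0,0,0,0,0],[0,-0.03,0,0,0,0,0],[0,0,0,0,0,0,0],[0,0,0,0,0,0,0]]]'
python3 -m crank '[[[0,0.15,0,0,0,0,0],[0,0.05,0,0.8,0,0,0],[0,0,0,1.5,0,0,0],[0,0,0,3,0,0,0],[0,0,0,0,0,0,0],[0,0,0,0,0,0,0]]]'
python3 - <<'E'
from h import *
wrist('w7')
P=load('w7');g=cv2.cvtColor(P['p'],cv2.COLOR_RGB2GRAY)
cv2.imwrite('pics/w7c.png',cv2.resize(P['p'][60:300,200:440],None,fx=2.5,fy=2.5,interpolation=2)[:,:,::-1])
for y in (.115,.107,.099,.075,.05,.03):
    # row for this y near x=.575
    r=min(range(60,300),key=lambda r:abs(cast(P,[318,r],.066)[0,1]-y));q=cast(P,[[310,r],[320,r]],.066)
    print(y,r,((q[1,0]-q[0,0])*100).round(3),g[r,300:335].tolist())
E
```

```text
clock: 31.58
position: [0.5743, 0.0168, 0.097]
ee_rot: [0.695, 0.719, 0.0, 0.0]
ft_force: [2.4, -0.6, 1.3]
grip_width: 0.237
grasp_force: 69.0
clock: 32.33
position: [0.5761, 0.0167, 0.1501]
ee_rot: [0.695, 0.719, -0.0, 0.0]
ft_force: [0.1, -0.5, -0.8]
grip_width: 0.238
grasp_force: 68.9
32.325 [0.57606562 0.01672389 0.150115  ] [[-0.0331, 0.9995, 0.0001], [0.9995, 0.0331, -0.0002], [-0.0002, 0.0001, -1.0]]
0.115 60 0.544 [144, 144, 143, 144, 143, 144, 145, 143, 144, 143, 145, 137, 109, 60, 25, 33, 56, 71, 79, 80, 83, 103, 117, 119, 109, 83, 50, 55, 107, 153, 175, 178, 178, 179, 179]
0.107 75 0.55 [146, 145, 145, 144, 146, 145, 145, 146, 145, 144, 143, 139, 112, 59, 26, 36, 60, 77, 96, 107, 112, 112, 111, 99, 80, 65, 45, 55, 108, 155, 174, 179, 178, 179, 180]
0.099 90 0.555 [144, 144, 145, 145, 146, 147, 145, 145, 145, 145, 145, 140, 117, 72, 34, 33, 55, 71, 79, 86, 101, 113, 118, 120, 118, 96, 61, 46, 89, 142, 173, 180, 180, 180, 180]
0.075 135 0.573 [144, 145, 146, 144, 143, 144, 143, 144, 145, 144, 145, 144, 144, 144, 139, 112, 80, 74, 79, 79, 85, 103, 116, 121, 118, 117, 134, 162, 177, 180, 181, 180, 182, 181, 181]
0.05 178 0.592 [89, 89, 91, 91, 92, 91, 90, 91, 91, 90, 90, 91, 90, 90, 88, 77, 67, 73, 79, 80, 80, 82, 80, 80, 78, 81, 84, 100, 112, 114, 116, 115, 114, 114, 115]
0.03 211 0.606 [89, 91, 91, 91, 89, 90, 90, 90, 90, 90, 89, 91, 91, 86, 81, 71, 66, 74, 75, 78, 77, 78, 78, 80, 79, 78, 73, 83, 98, 105, 111, 114, 114, 113, 115]
```

View pics/w7c.png

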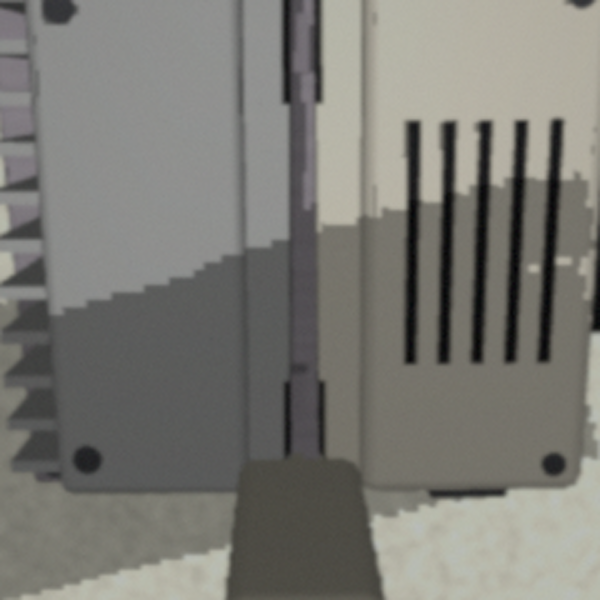

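The gap is clear along the whole seam: about 5.9 mm at the left slot and 7.4 mm at the right. Now I'll return the wedge to the block.

```bash
python3 -m crank '[[[0,-0.2,5,0,0,0,1],[0,-0.2,5,0,0,0,1],[0,-0.2,5,0,0,0,1],[0,-0.2,5,0,0,0,1],[0,-0.2,5,0,0,0,1],[0,-0.3,5.15,0,0,0,0],[0,0,0,-3,0,0,0],[0,0,0,-1,0,0,0],[0,0,0,0,0,0,0],[0,0,0,0,0,0,0]]]'
python3 - <<'E'
from h import *
wrist('w8')
P=load('w8');p=P['p'];cv2.imwrite('pics/w8c.png',cv2.resize(p[60:460,120:520],None,fx=1.5,fy=1.5,interpolation=2)[:,:,::-1])
d=P['d'];T=P['world_from_camera'];v,u=np.mgrid[0:480,0:640]
C=np.dstack([(u-P['cx'])/P['fx']*d,(v-P['cy'])/P['fy']*d,d])@T[:3,:3].T+T[:3,3];z=C[...,2]
m=((z>.03)&(z<.05)).astype(np.uint8);k=max(cv2.findContours(m,0,1)[0],key=cv2.contourArea);r=cv2.minAreaRect(k);print(r,cast(P,cv2.boxPoints(r),.04).round(4).tolist())
E
```

```text
clock: 33.62
position: [0.564, 0.3177, 0.1109]
ee_rot: [0.664, 0.748, 0.0, 0.0]
ft_force: [0.7, -0.0, -0.6]
grip_width: 0.24
grasp_force: 68.9
33.625 [0.56397043 0.31768034 0.11088142] [[-0.1187, 0.9929, 0.0011], [0.9929, 0.1187, 0.0003], [0.0002, 0.0011, -1.0]]
((215.66983032226562, 236.75259399414062), (117.24858856201172, 302.06414794921875), 89.27933502197266) [[0.4163, 0.3349, 0.04], [0.5843, 0.3572, 0.04], [0.5961, 0.2857, 0.04], [0.4122, 0.2612, 0.04]]
```

View pics/w8c.png

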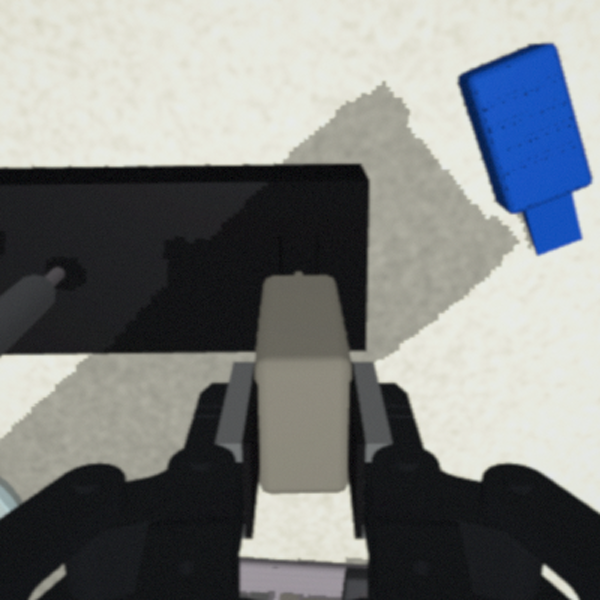

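The wedge lines up with the block slot, whose faint edges are at crop columns 280–318. Lowering it.

```bash
python3 -m crank '[[[0,-0.05,0.1,-1.5,0,0,0],[0,0,0,-1.2,0,0,0],[0,0,0,-0.5,0,0,0],[0,0,0,0,0,0,0]]]'
```

```text
clock: 34.17
position: [0.5625, 0.3191, 0.0773]
ee_rot: [0.663, 0.748, -0.0, -0.0]
ft_force: [0.3, 0.7, -0.6]
grip_width: 0.237
grasp_force: 68.9
```

```bash
python3 -m crank '[[[0,0,0,-0.8,0,0,0],[0,0,0,-0.6,0,0,0],[0,0,0,-0.25,0,0,0],[0,0,0,0,0,0,0],[0,0,0,0,0,0,0]]]'
```

```text
clock: 34.8
position: [0.5628, 0.3194, 0.0616]
ee_rot: [0.663, 0.748, 0.0, 0.0]
ft_force: [-0.4, 0.2, -1.4]
grip_width: 0.232
grasp_force: 68.9
```

```bash
python3 -m crank '[[[0,0,0,-0.1,0,0,0],[0,0,0,-0.1,0,0,0],[0,0,0,0,0,0,0],[0,0,0,0,0,0,0]]]'
```

```text
clock: 35.3
position: [0.5627, 0.3192, 0.0594]
ee_rot: [0.663, 0.748, 0.0, 0.0]
ft_force: [-0.1, 0.8, -0.1]
grip_width: 0.24
grasp_force: 68.9
```

Almost seated. Releasing and backing off straight up, then checking.

```bash
python3 -m crank '[[[0,0,0,-0.04,0,0,0],[3,0,0,0,0,0,0],[5,0,0,0,0,0,0],[7,0,0,0,0,0,0],[7,0,0,0,0,0,0],[7,0,0,2,0,0,0],[7,0,0,5,0,0,0],[7,0,0,6,0,0,0],[7,0,0,0,0,0,0],[7,0,0,0,0,0,0]]]'
python3 - <<'E'
from h import *
wrist('w9');P=load('w9')
d=P['d'];T=P['world_from_camera'];v,u=np.mgrid[0:480,0:640]
C=np.dstack([(u-P['cx'])/P['fx']*d,(v-P['cy'])/P['fy']*d,d])@T[:3,:3].T+T[:3,3];z=C[...,2]
m=((z>.085)&(z<.112)&(abs(C[...,0]-.562)<.03)&(abs(C[...,1]-.318)<.035)).astype(np.uint8);k=max(cv2.findContours(m,0,1)[0],key=cv2.contourArea);r=cv2.minAreaRect(k)
b=cast(P,cv2.boxPoints(r),.1);i=z[(m>0)];print(r,b.mean(0),np.median(i))
A=C[m>0];A=A[abs(A[:,2]-np.median(i))<.003];print('slopes',np.linalg.lstsq(np.c_[A[:,:2],np.ones(len(A))],A[:,2],rcond=None)[0][:2])
E
```

```text
clock: 36.55
position: [0.5628, 0.3193, 0.1899]
ee_rot: [0.663, 0.748, 0.0, 0.0]
ft_force: [0.1, 0.6, -0.4]
grip_width: 0.817
grasp_force: 0.0
36.55 [0.56277584 0.31929836 0.18988367] [[-0.1201, 0.9928, 0.0011], [0.9928, 0.1201, 0.0002], [0.0001, 0.0011, -1.0]]
((319.5, 227.5), (59.0, 35.0), 90.0) [0.56143764 0.3195836  0.1       ] 0.10062352984121342
slopes [ 0.00021371 -0.01179124]
```

```bash
python3 -c "
from workcell import job
print(job.hand_in())"
```

```text
the job is handed in; nothing more can be done
None
```

The job is handed in at about 37 s of the 72 s. The cover is off its dowels, by my camera measurements about 6 mm clear at the left slot and 7.4 mm at the right. The wedge is back upright and seated in its tool-block slot. Locating the left slot at the start pressed the wedge on the housing top with up to 18 N, over the 10 N you asked for but under the 25 N limit. The hand-in call gave no verdict.

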